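# Set the shop's display clock to ten past ten

### The arm

A 6-joint arm with a two-finger parallel gripper is mounted at the origin on the work surface. World frame = base frame: x ahead of the robot, y to its left, z up, the work surface at z = 0. Lengths are in m, angles in rad, forces in N, time in s.
With the tool pointing down it reaches from about 0.425 to 0.95 m from the base axis. Payload 14.7 kg.
Tool frame: the origin (TCP) lies where the fingers leave the gripper's body, on its centre line; the fingertips stand 73 mm ahead of it and the grasp point (between the pads) lies 54 mm ahead of it (manip.hold_point_z is the distance from the TCP to the grasp point, in m); z points along the fingers, y is the line along which they close (so a half turn about z gives the same grasp; the last joint's range is limited). The gripper opens to 85 mm and grips with 20 to 120 N. Pads are 22 mm wide; open, the fingers measure 114 mm over their backs; the gripper's body (76 mm by 85 mm) begins 54 mm behind the grasp point. The pads swing forward as they close: fully open they stand 13 mm farther back than shut.
Start: joints at [-1.33, 0.48, 1.596, -0, 1.065, -0.047], TCP at [0.185, -0.623, 0.304] pointing down, gripper open.
Joint ranges: [-2.75, 2.75], [-0.82, 2.05], [0.23, 2.67], [-1.56, 4.7], [0.09, 2.69], [-2.92, 2.92]. Speed limits (rad/s): [1.89, 1.89, 2.39, 3.01, 3.01, 3.01].

### API

Orientations are given as [roll, pitch, yaw] about the fixed x, y, z axes, in that order (R = Rz(yaw) Ry(pitch) Rx(roll)).
In Python, from plant import manip, eyes, job gives the robot as it stands. The module is installed in compiled form; this text tells all that it offers.
- The arm moves only by the tool arm_command, never from a script. Its argument "moves" is text: rows parted by semicolons, each of 7 numbers parted by spaces: the shift along the tool's x, y, z in units of 0.6 m (1.0 is 0.6 m), then the turn, a rotation vector about the tool's x, y, z in units of 60 degrees (1.0 is 60 degrees), then the opening, from -1 (shut) to 1 (fully open). A call has 1 to 20 rows; each row is the pose to reach, as a shift and turn from the pose commanded when the call began, along the tool's axes at that moment; what a row does not reach only later rows make up. A row lasts 1/10 s, in which the tool goes at most 50 mm and 8.59 degrees, less where a joint would pass 70% of its speed; a pose out of reach is approached as far as the arm can. A call with a number of a shift or a turn outside -1 to 1 is refused whole. A call with a gripper value outside its range is refused whole. The fingers move at their own pace and stop on an object; "grip_force" is the grip in N (left out, the last holds). Time passes only in rows, so rows that repeat a pose let the fingers close. It gives the time, the measured TCP pose, the force, the opening and the grip force at its end, in the units of the state.
- manip.state(): the state, without advancing time (a new reading comes with each control period).
- eyes.snapshot(name): name is "side" or "top" or "wrist"; returns (picture, depth): 420x560x3 uint8, red, green, blue; 420x560 float32, m along the optical axis (not along the pixel's ray), 0 where there is no reading.
- eyes.calibration(name): a dict with "fov_y" (degrees; the focal length in pixels is half the picture's height over the tangent of half this angle, whatever the lens; pixels are square), "cx", "cy" (the principal point, pixels), "xyz" and "rotation" of the camera in the world. Camera axes: x right, y down, z forward; pixel columns grow to the right and rows downward; lengths in m; the calibration is good to about 2 mm. A picture is of the moment at which its call begins: read the wrist's pose just before it. calibration takes no time and is no camera call; for the wrist camera it gives the pose at the moment of the call.
- job.job_done(): hands the job in; it is judged then, once.
The state is a dict: "clock": time; "joints": joint angles; "joint_vel": joint speeds; "joint_torque": joint torques, N m; "tcp_pos": TCP position; "orientation": TCP orientation; "force": force on the tool from outside, world axes, zero at the start; "ft_torque": the same for the moment, N m; "opening": opening from 0.0 (shut) to 1.0 (fully open); "grasp_force": force on a finger pad.
Only numpy, scipy, OpenCV 4.12 (cv2) and the standard library are available. Lean on these libraries where they do the work, as an engineer would, in place of code of your own. Each camera call takes 0.05 s, during which the arm holds its last target. There are 200 camera calls.

### The job

The big round wall clock lying face up on the counter is about to go on show: set it to ten past ten, as shops show their clocks, by gently pushing its minute hand round clockwise with a fingertip until it stands at ten minutes past. Do not touch the hour hand, which follows through the gears, and leave the clock and everything round it where they are; nothing is to be gripped or lifted.

Things in the scene. Friction and masses are not known exactly. Their poses are not given: they have to be found in the camera images.
- clock: Open-faced wall clock (no glass), 320 mm across, 1.3 kg, loose, lying face up on the counter; its battery is out, so it does not run. Origin: centre of its underside, on the axis of the hands. Its x axis points to the 12 on the dial, its y axis to the 9, z up.
- dial (a point): Centre of the wooden dial's face, 28 mm above the counter (29.5 mm on its marks). A black rim stands round it from 155 to 160 mm radius, its top 36 mm above the counter. Black bars near the rim mark the hours, a pair of bars side by side the 12; small ticks mark the minutes. A brass nut at the axis reaches 50 mm above the counter.
- minute (a joint): Angle of the minute hand in rad, growing clockwise as seen from above, counted from nine o'clock exactly: 0 at 9:00, 2 pi (6.283) at 10:00, 7.330 at 10:10. At the start the clock shows some time between 9:24 and 9:51 (2.5 to 5.35). A light clutch (about 0.05 N m, so 0.5 N at the push point) holds the hand wherever it is left.
- minute_mark (a point): The place to push on the minute hand: on its centre line, 115 mm from the axis, 43 mm above the counter.
- minute_hand: The long black minute hand, thin metal that bends under more than 5 N: a flat bar 8 mm wide and 4 mm thick, 41 to 45 mm above the counter (13 mm of air under it, above the dial), reaching 140 mm from the axis and 30 mm past it as a tail. Origin on the axis; x points along the hand to its tip, z up.
- hour (a joint): Angle of the hour hand in rad, clockwise, 0 at nine o'clock; geared to the minute hand at one twelfth of its angle (0.611 at 10:10).
- hour_hand: The short black hour hand: a flat bar 13 mm wide, 3 mm thick, 35 to 38 mm above the counter, reaching only 85 mm from the axis. Origin on the axis; x points along it to its tip. Not to be touched.
- screwdriver: Bystander beside the clock: small screwdriver lying on the counter, 170 mm long, about 25 mm high.
- battery: Bystander beside the clock: the clock's battery cell, standing upright, 14.5 mm across, 50 mm high. Origin at its foot.
- tin: Bystander beside the clock: round aluminium tin, 65 mm across, 36 mm high. Origin at its foot.
- vase: Bystander at the far edge: white bud vase, 76 mm across, 95 mm high. Origin at its foot.
- candle: Bystander at the far edge: candle in an amber jar with a wooden lid, 74 mm across, 80 mm high. Origin at its foot.
- succulent: Bystander at the far edge: small plant in a terracotta pot, 80 mm across, about 100 mm high. Origin at its foot.
- desk_clock: Bystander on the left: small wooden desk clock, a 100 mm block 45 mm deep, standing upright, already set. Origin at its foot.

How it is judged:
By the outcome, as a careful person would: the job done as asked, in the order asked, and still so for the second after the job is handed in, with the robot touching nothing.
It also fails if it takes over 67 s, if anything falls off the work surface, if the arm or the gripper's body presses on something with over 40 N, if the wrist force passes 120 N, or if a joint passes its speed limit or range.

## Working session

There is one attempt and no reset: what is moved stays moved. The work goes in short steps, Python scripts to look and compute and a tool call to move; the robot and the scene stay as the last step left them, time stands still between calls to the robot, and variables do not carry over. Pictures are saved under pics/ and viewed, at most 10 in all, crops included, and the job is handed in when it is done.

Besides the shell and the picture viewer there is one more tool, called after "Emit:" as name(argument=value, ...) on one line, values as JSON. arm_command: Moves the arm, as the interface text tells. Its arguments: {"type":"object","properties":{"moves":{"type":"string"},"grip_force":{"type":"number"}},"required":["moves"]}

```bash
mkdir -p pics; python3 - <<'E'
from plant import manip, eyes
import cv2, numpy as np
print(manip.state())
for n in("top","side"):
    p,d=eyes.snapshot(n); c=eyes.calibration(n); print(n,c)
    np.savez(f"pics/{n}.npz",p=p,d=d,R=np.array(c["rotation"]),t=np.array(c["xyz"]))
    cv2.imwrite(f"pics/{n}.png",p[:,:,::-1])
E
```

```text
{'clock': 0.0, 'joints': array([-1.32960741e+00,  4.80855346e-01,  1.59687052e+00, -6.35726896e-05,
        1.06510801e+00, -4.65900232e-02]), 'joint_vel': array([-9.53586431e-04,  8.94300322e-05,  1.01195598e-03,  1.56438613e-03,
        8.57027417e-04, -1.26473124e-03]), 'joint_torque': array([ 1.04677911e-03, -9.50659847e+01, -4.30193996e+01, -1.38837754e-04,
        1.23316393e-02, -1.87945616e-06]), 'tcp_pos': array([ 0.18441712, -0.62294828,  0.30325834]), 'orientation': array([-3.14035019e+00, -2.29006037e-06,  2.87809768e-01]), 'force': array([ 0.1366371 , -0.7644436 , -0.60458867]), 'ft_torque': array([ 0.00911494,  0.00555139, -0.01835015]), 'grasp_force': 0.0, 'opening': 1.000565723492217}
top {'fov_y': 49.34957414673752, 'cx': 278.281204904943, 'cy': 208.97530710282717, 'xyz': array([0.38706723, 0.12868689, 1.07752974]), 'rotation': array([-2.95626667,  0.02373491, -1.57525402])}
side {'fov_y': 46.82460423991578, 'cx': 278.36803150284686, 'cy': 212.7055814923771, 'xyz': array([0.23534938, 0.84960127, 0.93871394]), 'rotation': array([-2.41301749,  0.01451186, -2.73455399])}
```

View pics/top.png

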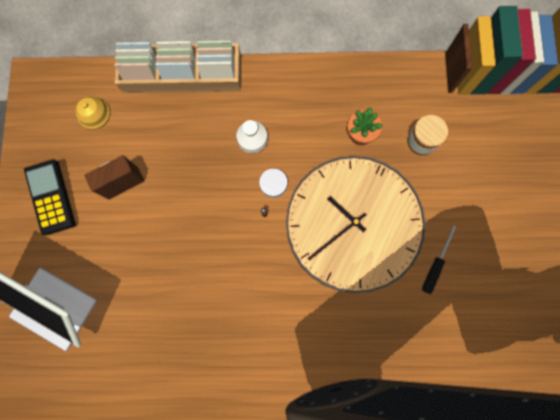

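View pics/side.png

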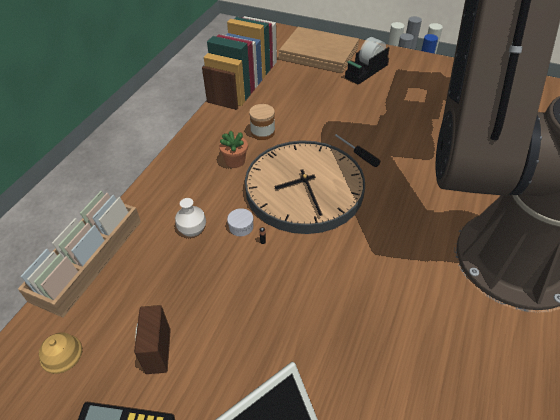

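The top view shows the clock centred near pixel (356,222), the minute hand tip near (309,258), the hour hand pointing to about (330,198), and a likely 12 pair near (380,170). The side view agrees. Next I'll measure on a rectified view.

```bash
cat > h.py <<'E'
import numpy as np, cv2
from scipy.spatial.transform import Rotation as Ro
from plant import eyes
def cam(n):
    c=eyes.calibration(n); f=210/np.tan(np.radians(c["fov_y"]/2))
    return Ro.from_euler('xyz',c["rotation"]).as_matrix(),np.array(c["xyz"]),f,c["cx"],c["cy"]
def ray(C,u,v,z):
    R,t,f,cx,cy=C
    d=R@np.array([(np.asarray(u)-cx)/f,(np.asarray(v)-cy)/f,np.ones(np.shape(u))])
    return t[:,None]+d*(z-t[2])/d[2]
def proj(C,P):
    R,t,f,cx,cy=C; q=R.T@(np.asarray(P,float).T-t[:,None]); return cx+f*q[0]/q[2],cy+f*q[1]/q[2]
def rect(C,p,x0,y0,z,half=.19,px=600):
    # image up = +x, left = +y
    s=np.linspace(-half,half,px); X,Y=np.meshgrid(x0-s,y0-s,indexing='ij')
    u,v=proj(C,np.stack([X.ravel(),Y.ravel(),np.full(X.size,z)],1))
    return cv2.remap(p,u.reshape(px,px).astype('f4'),v.reshape(px,px).astype('f4'),cv2.INTER_CUBIC)
E
python3 - <<'E'
from h import *
for n in("top","side"):
    D=np.load(f"pics/{n}.npz"); p=D["p"]; C=cam(n)
    if n=="top":
        # fit wood dial disc: light wood
        hsv=cv2.cvtColor(p,cv2.COLOR_RGB2HSV)
        c0=ray(C,[356.],[222.],.0295)[:,0]; print("approx",c0)
    print(n,'depth at centre-ish', )
    img=rect(C,p,c0[0],c0[1],.036); 
    g=cv2.cvtColor(img,cv2.COLOR_RGB2GRAY)
    # rim outer edge: radial profile, the dark rim (r 155..160) midpoint per angle
    s=.38/599; pts=[]
    for a in np.radians(np.arange(0,360,3)):
        r=np.arange(.145,.172,.0003); 
        x=299.5-r*np.sin(a)/s; y=299.5-r*np.cos(a)/s
        pr=cv2.remap(g,x[None].astype('f4'),y[None].astype('f4'),1)[0].astype(float)
        w=np.clip(70-pr,0,None)
        if w.sum()>50: rr=(w*r).sum()/w.sum(); pts.append((rr*np.cos(a),rr*np.sin(a)))
    P=np.array(pts); 
    for _ in range(4):
        A=np.c_[2*P,np.ones(len(P))]; q=np.linalg.lstsq(A,(P**2).sum(1),rcond=None)[0]
        R=np.sqrt(q[2]+q[0]**2+q[1]**2); e=np.hypot(*(P-q[:2]).T)-R; P=P[abs(e)<max(.0012,1.5*e.std())]
    print(n,"centre",c0[:2]+q[:2],"R",R,len(P),e.std())
    cc=c0[:2]+q[:2]
    cv2.imwrite(f"pics/rect_{n}.png",rect(C,p,cc[0],cc[1],.0295)[:,:,::-1])
E
```

```text
approx [ 0.55148153 -0.02686785  0.0295    ]
top depth at centre-ish
top centre [ 0.55051493 -0.02228943] R 0.15771315930169386 26 0.0003690845700061973
side depth at centre-ish
side centre [ 0.54724419 -0.0165483 ] R 0.15769391169841485 72 0.0007194374333910511
```

View pics/rect_top.png

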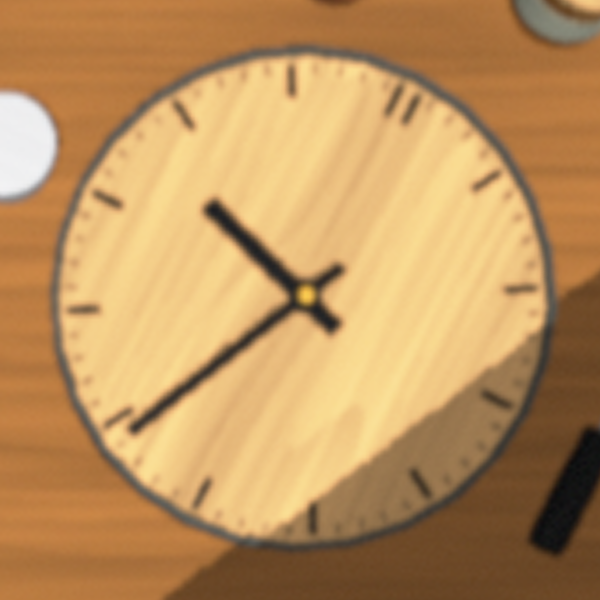

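The rectified dial (0.63 mm/px) shows its centre near (303,297), the 12 pair at (396,101)/(412,108), the minute hand tip at (133,430) and the hour hand tip at (211,206). That reads about 9:34, and the 2 o'clock bar is at (520,290). Next I'll refine the centre, marks, hand angle and bystander positions.

```bash
cat > m.py <<'E'
from h import *
from scipy.optimize import least_squares
def polar(C,p,c,z,r,a):
    A,Rr=np.meshgrid(a,r,indexing='ij')
    u,v=proj(C,np.stack([(c[0]+Rr*np.cos(A)).ravel(),(c[1]+Rr*np.sin(A)).ravel(),np.full(A.size,z)],1))
    g=cv2.cvtColor(p,cv2.COLOR_RGB2GRAY).astype('f4')
    return cv2.remap(g,u.reshape(A.shape).astype('f4'),v.reshape(A.shape).astype('f4'),cv2.INTER_CUBIC)
def rim(C,p,c):
    a=np.radians(np.arange(0,360,2)); r=np.arange(.148,.168,.0003)
    q=polar(C,p,c,.036,r,a); k=q.argmin(1); ok=(k>3)&(k<len(r)-4); R=r[k]
    f=lambda x:R[ok]-(x[2]+x[0]*np.cos(a[ok])+x[1]*np.sin(a[ok]))
    s=least_squares(f,[0,0,.157],loss='soft_l1',f_scale=.0007)
    return np.array(c)+s.x[:2],s.x[2],np.median(abs(s.fun)),ok.sum()
def nut(C,p):
    hsv=cv2.cvtColor(p,cv2.COLOR_RGB2HSV); return hsv
def dark_dir(C,p,c,z,r0,r1,a0,w=.35):
    """angle of dark bar near a0 (rad) seen along radii r0..r1"""
    a=a0+np.linspace(-w,w,1401); q=polar(C,p,c,z,np.linspace(r0,r1,15),a).mean(1)
    d=np.clip(np.median(q)-q-.3*(np.median(q)-q.min()),0,None); k=d.argmax(); m=abs(a-a[k])<.09
    return (a[m]*d[m]).sum()/d[m].sum()
def analyse(p,C,c,hand=None,twelve=-.48,v=True):
    bars=[]
    for h in range(1,12):
        a0=twelve-h*np.pi/6
        if hand is not None and abs((a0-hand+np.pi)%(2*np.pi)-np.pi)<.12: continue
        a=dark_dir(C,p,c,.0295,.13,.14,a0,.12); bars.append((h,a+h*np.pi/6))
    b=np.array(bars); t=np.median(b[:,1])
    if v: print("12 dir per bar deg",np.degrees(b[:,1]).round(1),"median",np.degrees(t).round(2))
    # rotation plus centre error: residual fit
    f=lambda x:b[:,1]-x[0]-(-x[1]*np.sin(b[:,1]-b[:,0]*np.pi/6)+x[2]*np.cos(b[:,1]-b[:,0]*np.pi/6))/.135
    s=least_squares(f,[t,0,0],loss='soft_l1',f_scale=.01); print("12 fit deg",np.degrees(s.x[0]),"centre shift",s.x[1:])
    return s.x
E
python3 - <<'E'
from m import *
D=np.load("pics/top.npz"); p=D["p"]; C=cam("top"); c=[.552,-.0245]
for _ in range(3): c,R,e,n=rim(C,p,c); 
print("rim centre",c,R,e,n)
x=analyse(p,C,c,2.23)
for rr in((.045,.075),(.07,.1),(.1,.13)): print("minute dir",np.degrees(dark_dir(C,p,c,.045,*rr,2.23)))
hsv=cv2.cvtColor(p,cv2.COLOR_RGB2HSV); print("nut px",p[222,356])
m=(p[:,:,0]>180)&(p[:,:,2]<90)&(p[:,:,1]>120); 
ys,xs=np.nonzero(m[212:232,346:366]); print(len(xs), ray(C,[xs.mean()+346],[ys.mean()+212],.05)[:,0] if len(xs) else None)
d=D["d"]; 
# height map
u,v=np.meshgrid(np.arange(560),np.arange(420)); Rm,t,f,cx,cy=C
P=np.stack([(u-cx)/f*d,(v-cy)/f*d,d],-1)@Rm.T+t
for n,(u0,v0,u1,v1) in dict(succ=(340,95,390,148),vase=(230,112,272,157),candle=(405,108,452,158),tin=(255,165,291,200),batt=(256,200,272,220),clock=(330,200,380,245)).items():
    Q=P[v0:v1,u0:u1].reshape(-1,3); Q=Q[(Q[:,2]>.02)&(Q[:,2]<.15)]
    if len(Q): print(n,"top z",np.percentile(Q[:,2],[50,99]).round(3),"x",np.percentile(Q[:,0],[2,98]).round(3),"y",np.percentile(Q[:,1],[2,98]).round(3))
    if len(Q): print("   min dist to clock centre of pts above .03:",np.percentile(np.hypot(*(Q[Q[:,2]>.03][:,:2]-c).T),1).round(3), 'max z',Q[:,2].max().round(3))
E
```

```text
rim centre [ 0.54997699 -0.02269168] 0.1569174843902742 0.00022279353098141053 176
12 dir per bar deg [-27.2 -27.  -26.8 -26.7 -26.6 -27.1 -27.7 -27.7 -27.8 -27.6] median -27.14
12 fit deg -27.260451743495597 centre shift [ 0.00078437 -0.00104298]
minute dir 127.1906039408833
minute dir 127.45288874813377
minute dir 127.605808327947
nut px [239 191  75]
12 [ 0.55056248 -0.02353053  0.05      ]
succ top z [0.073 0.093] x [0.738 0.807] y [-0.084 -0.014]
   min dist to clock centre of pts above .03: 0.188 max z 0.096
vase top z [0.054 0.097] x [0.726 0.786] y [0.181 0.247]
   min dist to clock centre of pts above .03: 0.284 max z 0.098
candle top z [0.079 0.084] x [0.72  0.787] y [-0.23  -0.162]
   min dist to clock centre of pts above .03: 0.234 max z 0.085
tin top z [0.035 0.04 ] x [0.619 0.679] y [0.136 0.193]
   min dist to clock centre of pts above .03: 0.181 max z 0.042
batt top z [0.046 0.052] x [0.572 0.586] y [0.18  0.192]
   min dist to clock centre of pts above .03: 0.205 max z 0.052
clock top z [0.029 0.048] x [0.501 0.602] y [-0.079  0.032]
   min dist to clock centre of pts above .03: 0.003 max z 0.053
```

Rim, nut and bar estimates agree on a centre of about (0.5505, −0.0235). The 12 points to −27.3° and the minute hand to 127.7°, so it has to sweep 215.0° clockwise to −87.3°. The succulent is at least 188 mm from the axis, which leaves the gripper body clear. First I'll shut the gripper and go to a safe via point, turning on the way.

Emit:
arm_command(moves="0.66 -0.37 0 0 0 -1 -1;0.66 -0.37 0 0 0 -1 -1;0.66 -0.37 0 0 0 -1 -1;0.66 -0.37 0 0 0 -1 -1;0.66 -0.37 0 0 0 -1 -1;0.66 -0.37 0 0 0 -1 -1;0.66 -0.37 0 0 0 -1 -1;0.66 -0.37 0 0 0 -1 -1;0.66 -0.37 0 0 0 -1 -1;0.66 -0.37 0 0 0 -1 -1;0.66 -0.37 0 0 0 -1 -1;0.66 -0.37 0 0 0 -1 -1;0.66 -0.37 0 0 0 -1 -1", grip_force=20)

```text
clock: 1.4
tcp_pos: [0.5003, -0.299, 0.3038]
orientation: [-3.141, 0.0, 1.334]
force: [-0.2, 0.1, -1.2]
opening: -0.003
grasp_force: 0.0
```

```bash
cat > to.py <<'E'
import sys,numpy as np
from plant import manip
from scipy.spatial.transform import Rotation as Ro
def to(x,y,z,yawdeg):
    s=manip.state(); R=Ro.from_euler('xyz',s["orientation"])
    d=R.inv().apply(np.array([x,y,z])-s["tcp_pos"])/.6
    yaw=np.degrees(s["orientation"][2])
    print("t",s["clock"],"pos",s["tcp_pos"].round(4),"rpy",np.degrees(s["orientation"]).round(2),"j",s["joints"].round(2),"F",s["force"].round(2),"open",s["opening"])
    print("shift",d.round(4),"turn z",-(yawdeg-yaw)/60)
if __name__=="__main__": to(*map(float,sys.argv[1:]))
E
python3 to.py .4525 .046 .25 217.7
```

```text
t 1.4 pos [ 0.5003 -0.299   0.3038] rpy [-179.98    0.     76.41] j [-0.59  0.39  1.75 -0.    1.   -0.35] F [-0.2   0.1  -1.19] open -0.002914771871936258
shift [ 0.5401 -0.2126  0.0897] turn z -2.354888115556692
```

Emit:
arm_command(moves="0.54 -0.213 0.09 0 0 -1 -1;0.54 -0.213 0.09 0 0 -1 -1;0.54 -0.213 0.09 0 0 -1 -1;0.54 -0.213 0.09 0 0 -1 -1;0.54 -0.213 0.09 0 0 -1 -1;0.54 -0.213 0.09 0 0 -1 -1;0.54 -0.213 0.09 0 0 -1 -1;0.54 -0.213 0.09 0 0 -1 -1;0.54 -0.213 0.09 0 0 -1 -1;0.54 -0.213 0.09 0 0 -1 -1")

```text
clock: 2.4
tcp_pos: [0.453, 0.0457, 0.2501]
orientation: [3.141, 0.001, 2.38]
force: [-0.3, 0.3, 0.0]
opening: 0.0
grasp_force: 0.0
```

Emit:
arm_command(moves="0 0 0 0 0 -1 -1;0 0 0 0 0 -1 -1;0 0 0 0 0 -1 -1;0 0 0 0 0 -1 -1;0 0 0 0 0 -1 -1;0 0 0 0 0 -1 -1;0 0 0 0 0 -1 -1;0 0 0 0 0 -1 -1;0 0 0 0 0 -1 -1")

```text
clock: 3.3
tcp_pos: [0.453, 0.0457, 0.25]
orientation: [-3.141, 0.0, -2.861]
force: [-0.4, 0.6, 1.0]
opening: -0.002
grasp_force: 0.0
```

```bash
python3 to.py .4525 .046 .14 217.7; python3 - <<'E'
from h import *
for n in("wrist","side"):
    p,d=eyes.snapshot(n); cv2.imwrite(f"pics/a_{n}.png",p[:,:,::-1]); print(eyes.calibration(n))
    np.savez(f"pics/a_{n}.npz",p=p,d=d)
a=cv2.imread("pics/a_wrist.png");b=cv2.imread("pics/a_side.png")
cv2.imwrite("pics/a.png",np.vstack([cv2.resize(a,(400,300)),cv2.resize(b[60:270,180:460],(400,300),interpolation=cv2.INTER_CUBIC)]))
E
```

```text
t 3.3 pos [0.453  0.0457 0.25  ] rpy [-1.7999e+02  2.0000e-02 -1.6393e+02] j [ 0.03  0.28  2.09 -0.    0.77 -1.82] F [-0.41  0.63  0.95] open -0.0015032470139974756
shift [0.0006 0.0008 0.1834] turn z -6.360466195318875
{'fov_y': 71.48413727604326, 'cx': 284.94694606058806, 'cy': 210.49944688549854, 'xyz': array([0.39104282, 0.02962159, 0.32068029]), 'rotation': array([2.88016895e+00, 5.38953524e-04, 1.85075770e+00])}
{'fov_y': 46.82460423991578, 'cx': 278.36803150284686, 'cy': 212.7055814923771, 'xyz': array([0.23534938, 0.84960127, 0.93871394]), 'rotation': array([-2.41301749,  0.01451186, -2.73455399])}
```

View pics/a.png

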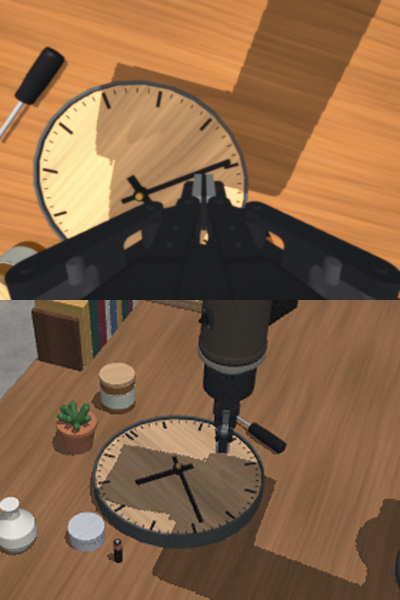

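The wrist crop (top) shows the fingertips beside the minute hand. The side crop shows the shut gripper hovering over the near part of the dial, clear of both hands. Next I'll finish the turn, then go down behind the hand with the tips at about 37 mm.

Emit:
arm_command(moves="0 0 0 0 0 -0.36 -1;0 0 0 0 0 -0.36 -1;0 0 0 0 0 -0.36 -1;0 0 0 0 0 -0.36 -1;0 0 0.05 0 0 -0.36 -1;0 0 0.1 0 0 -0.36 -1;0 0 0.14 0 0 -0.36 -1;0 0 0.17 0 0 -0.36 -1;0 0 0.19 0 0 -0.36 -1;0 0 0.205 0 0 -0.36 -1;0 0 0.218 0 0 -0.36 -1;0 0 0.228 0 0 -0.36 -1;0 0 0.233 0 0 -0.36 -1;0 0 0.233 0 0 -0.36 -1;0 0 0.233 0 0 -0.36 -1")

```text
clock: 4.9
tcp_pos: [0.4528, 0.0469, 0.1104]
orientation: [-3.141, 0.0, -2.477]
force: [0.4, -0.6, 1.0]
opening: 0.005
grasp_force: 0.0
```

```bash
python3 to.py .4525 .046 .11 217.7; python3 - <<'E'
from h import *
p,d=eyes.snapshot("wrist"); q,_=eyes.snapshot("side")
a=cv2.resize(p,(533,400))[:,:,::-1]; b=cv2.resize(q[110:240,235:375],(431,400),interpolation=cv2.INTER_CUBIC)[:,:,::-1]
cv2.imwrite("pics/b.png",cv2.resize(np.hstack([a,b]),(790,328)))
E
```

```text
t 4.9 pos [0.4528 0.0469 0.1104] rpy [-1.7999e+02  2.0000e-02 -1.4192e+02] j [ 0.04  0.54  2.19 -0.    0.41 -2.2 ] F [ 0.42 -0.58  1.02] open 0.005177843928057106
shift [ 0.0013 -0.0009  0.0006] turn z -5.9937377892486605
```

View pics/b.png

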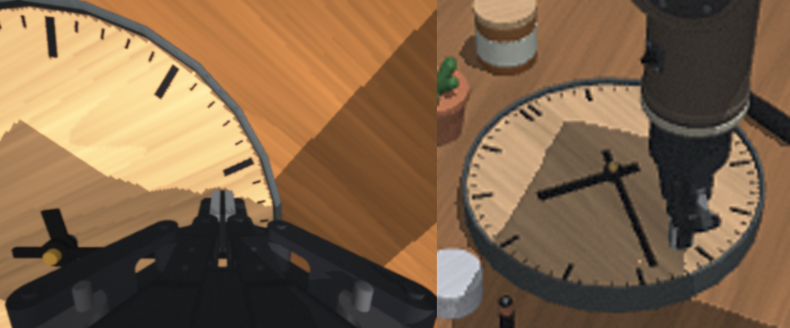

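The finger is down on the counter-clockwise side of the minute hand with a clear gap, and the hour hand is well away. I'll close most of the gap gently and print the arc table. It's the same for each call, because the tool turns with the hand.

Emit:
arm_command(moves="-0.008 0.0005 0.0005 0 0 0 -1;-0.016 0.0005 0.0005 0 0 0 -1;-0.022 0.0005 0.0005 0 0 0 -1;-0.027 0.0005 0.0005 0 0 0 -1;-0.03 0.0005 0.0005 0 0 0 -1;-0.03 0.0005 0.0005 0 0 0 -1")

```text
clock: 5.6
tcp_pos: [0.4668, 0.0584, 0.1098]
orientation: [-3.142, 0.0, -2.477]
force: [0.6, -0.7, -0.0]
opening: 0.004
grasp_force: 0.0
```

```bash
cat > arc.py <<'E'
import sys,numpy as np
from plant import manip
s=manip.state(); y=s["orientation"][2]; d=np.array([.5505,-.0235])-s["tcp_pos"][:2]
a=np.array([d@[np.cos(y),np.sin(y)],d@[np.sin(y),-np.cos(y)]])
print("t",s["clock"],"pos",s["tcp_pos"].round(4),"yaw",np.degrees(y).round(2),"axis in tool",a.round(4),"hand if flush:",np.degrees(y)-90,"F",s["force"].round(2),"j6",s["joints"][5].round(2))
for t in eval(sys.argv[1]):
    c,n=np.cos(np.radians(t)),np.sin(np.radians(t)); print("%.1f: %.3f %.3f 0 0 0 %.3f"%(t,*((a-[[c,-n],[n,c]]@a)/.6),t/60))
E
python3 arc.py "[.5,1,1.75]+list(np.arange(2.5,50.1,2.5))"
```

```text
t 5.6 pos [0.4668 0.0584 0.1098] yaw -141.9 axis in tool [-0.0153 -0.1161] hand if flush: -231.9003964193242 F [ 0.62 -0.72 -0.  ] j6 -2.18
0.5: -0.002 0.000 0 0 0 0.008
1.0: -0.003 0.000 0 0 0 0.017
1.8: -0.006 0.001 0 0 0 0.029
2.5: -0.008 0.001 0 0 0 0.042
5.0: -0.017 0.001 0 0 0 0.083
7.5: -0.025 0.002 0 0 0 0.125
10.0: -0.034 0.001 0 0 0 0.167
12.5: -0.042 0.001 0 0 0 0.208
15.0: -0.051 0.000 0 0 0 0.250
17.5: -0.059 -0.001 0 0 0 0.292
20.0: -0.068 -0.003 0 0 0 0.333
22.5: -0.076 -0.005 0 0 0 0.375
25.0: -0.084 -0.007 0 0 0 0.417
27.5: -0.092 -0.010 0 0 0 0.458
30.0: -0.100 -0.013 0 0 0 0.500
32.5: -0.108 -0.017 0 0 0 0.542
35.0: -0.116 -0.020 0 0 0 0.583
37.5: -0.123 -0.024 0 0 0 0.625
40.0: -0.130 -0.029 0 0 0 0.667
42.5: -0.137 -0.034 0 0 0 0.708
45.0: -0.144 -0.039 0 0 0 0.750
47.5: -0.151 -0.044 0 0 0 0.792
50.0: -0.157 -0.050 0 0 0 0.833
```

Emit:
arm_command(moves="-0.002 0 0 0 0 0.008 -1;-0.003 0 0 0 0 0.017 -1;-0.006 0.001 0 0 0 0.029 -1;-0.008 0.001 0 0 0 0.042 -1;-0.017 0.001 0 0 0 0.083 -1;-0.025 0.002 0 0 0 0.125 -1;-0.034 0.001 0 0 0 0.167 -1;-0.042 0.001 0 0 0 0.208 -1;-0.051 0 0 0 0 0.25 -1;-0.059 -0.001 0 0 0 0.292 -1;-0.068 -0.003 0 0 0 0.333 -1;-0.068 -0.003 0 0 0 0.333 -1")

```text
clock: 6.8
tcp_pos: [0.5004, 0.0823, 0.1098]
orientation: [-3.141, 0.001, -2.827]
force: [-0.2, -0.1, 0.2]
opening: 0.002
grasp_force: 0.0
```

```bash
python3 arc.py "[10,30,50]"; python3 - <<'E'
from m import *
p,d=eyes.snapshot("side"); w,_=eyes.snapshot("top")
cv2.imwrite("pics/c.png",cv2.resize(np.hstack([cv2.resize(p[120:240,235:375],(466,400),interpolation=2),cv2.resize(w[145:305,275:435],(400,400),interpolation=2)]),(790,364))[:,:,::-1])
E
```

```text
t 6.8 pos [0.5004 0.0823 0.1098] yaw -161.96 axis in tool [-0.0148 -0.1161] hand if flush: -251.9569418739373 F [-0.23 -0.05  0.18] j6 -1.78
10.0: -0.034 0.001 0 0 0 0.167
30.0: -0.100 -0.014 0 0 0 0.500
50.0: -0.157 -0.050 0 0 0 0.833
```

View pics/c.png

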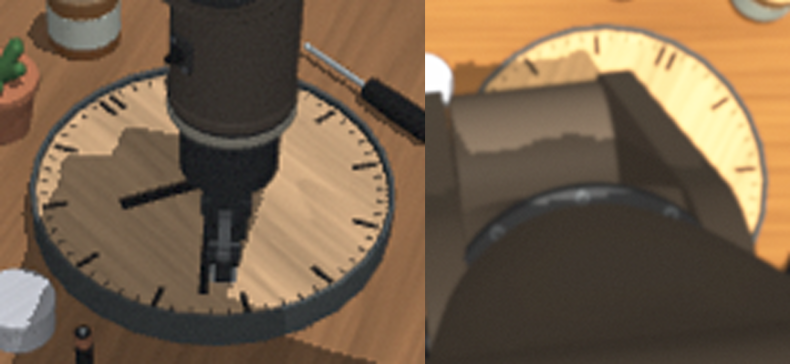

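The side crop shows the hand's tip at (203,290), between the 7 and 8 bars (about minute 37.5), with the finger right behind it, so the push works. Forces are at noise level, so I'll carry on with the same arc table.

Emit:
arm_command(moves="-0.003 0 0 0 0 0.017 -1;-0.008 0.001 0 0 0 0.042 -1;-0.017 0.001 0 0 0 0.083 -1;-0.025 0.002 0 0 0 0.125 -1;-0.034 0.001 0 0 0 0.167 -1;-0.042 0.001 0 0 0 0.208 -1;-0.051 0 0 0 0 0.25 -1;-0.059 -0.001 0 0 0 0.292 -1;-0.068 -0.003 0 0 0 0.333 -1;-0.076 -0.005 0 0 0 0.375 -1;-0.084 -0.007 0 0 0 0.417 -1;-0.092 -0.01 0 0 0 0.458 -1;-0.1 -0.013 0 0 0 0.5 -1;-0.108 -0.017 0 0 0 0.542 -1;-0.116 -0.02 0 0 0 0.583 -1;-0.123 -0.024 0 0 0 0.625 -1;-0.13 -0.029 0 0 0 0.667 -1;-0.137 -0.034 0 0 0 0.708 -1;-0.144 -0.039 0 0 0 0.75 -1;-0.151 -0.044 0 0 0 0.792 -1")

```text
clock: 8.9
tcp_pos: [0.5944, 0.085, 0.1098]
orientation: [-3.142, -0.0, 2.625]
force: [-1.1, 1.1, 0.6]
opening: -0.001
grasp_force: 0.2
```

```bash
python3 arc.py "[1,2.5,47.5]"
```

```text
t 8.9 pos [0.5944 0.085  0.1098] yaw 150.42 axis in tool [-0.0154 -0.116 ] hand if flush: 60.419132600792324 F [-1.07  1.15  0.64] j6 -0.96
1.0: -0.003 0.000 0 0 0 0.017
2.5: -0.008 0.001 0 0 0 0.042
47.5: -0.151 -0.044 0 0 0 0.792
```

Emit:
arm_command(moves="-0.003 0 0 0 0 0.017 -1;-0.008 0.001 0 0 0 0.042 -1;-0.017 0.001 0 0 0 0.083 -1;-0.025 0.002 0 0 0 0.125 -1;-0.034 0.001 0 0 0 0.167 -1;-0.042 0.001 0 0 0 0.208 -1;-0.051 0 0 0 0 0.25 -1;-0.059 -0.001 0 0 0 0.292 -1;-0.068 -0.003 0 0 0 0.333 -1;-0.076 -0.005 0 0 0 0.375 -1;-0.084 -0.007 0 0 0 0.417 -1;-0.092 -0.01 0 0 0 0.458 -1;-0.1 -0.013 0 0 0 0.5 -1;-0.108 -0.017 0 0 0 0.542 -1;-0.116 -0.02 0 0 0 0.583 -1;-0.123 -0.024 0 0 0 0.625 -1;-0.13 -0.029 0 0 0 0.667 -1;-0.137 -0.034 0 0 0 0.708 -1;-0.144 -0.039 0 0 0 0.75 -1;-0.151 -0.044 0 0 0 0.792 -1")

```text
clock: 10.9
tcp_pos: [0.6601, 0.0174, 0.1097]
orientation: [-3.141, -0.0, 1.797]
force: [-1.1, -0.3, -0.6]
opening: 0.002
grasp_force: 0.2
```

```bash
python3 arc.py "[1,2.5,47.5]"
```

```text
t 10.9 pos [0.6601 0.0174 0.1097] yaw 102.94 axis in tool [-0.0154 -0.116 ] hand if flush: 12.938789051971824 F [-1.13 -0.33 -0.57] j6 -0.25
1.0: -0.003 0.000 0 0 0 0.017
2.5: -0.008 0.001 0 0 0 0.042
47.5: -0.151 -0.044 0 0 0 0.792
```

Emit:
arm_command(moves="-0.003 0 0 0 0 0.017 -1;-0.008 0.001 0 0 0 0.042 -1;-0.017 0.001 0 0 0 0.083 -1;-0.025 0.002 0 0 0 0.125 -1;-0.034 0.001 0 0 0 0.167 -1;-0.042 0.001 0 0 0 0.208 -1;-0.051 0 0 0 0 0.25 -1;-0.059 -0.001 0 0 0 0.292 -1;-0.068 -0.003 0 0 0 0.333 -1;-0.076 -0.005 0 0 0 0.375 -1;-0.084 -0.007 0 0 0 0.417 -1;-0.092 -0.01 0 0 0 0.458 -1;-0.1 -0.013 0 0 0 0.5 -1;-0.108 -0.017 0 0 0 0.542 -1;-0.116 -0.02 0 0 0 0.583 -1;-0.123 -0.024 0 0 0 0.625 -1;-0.13 -0.029 0 0 0 0.667 -1;-0.137 -0.034 0 0 0 0.708 -1;-0.144 -0.039 0 0 0 0.75 -1;-0.151 -0.044 0 0 0 0.792 -1")

```text
clock: 12.9
tcp_pos: [0.6548, -0.0767, 0.1098]
orientation: [-3.141, -0.0, 0.968]
force: [0.6, 0.3, 0.0]
opening: -0.0
grasp_force: 0.2
```

```bash
python3 arc.py "[1,2.5,5,10,20,30,40,45,47.5,49,50]"
```

```text
t 12.9 pos [ 0.6548 -0.0767  0.1098] yaw 55.44 axis in tool [-0.0154 -0.116 ] hand if flush: -34.561532913049795 F [0.61 0.28 0.03] j6 0.44
1.0: -0.003 0.000 0 0 0 0.017
2.5: -0.008 0.001 0 0 0 0.042
5.0: -0.017 0.001 0 0 0 0.083
10.0: -0.034 0.002 0 0 0 0.167
20.0: -0.068 -0.003 0 0 0 0.333
30.0: -0.100 -0.013 0 0 0 0.500
40.0: -0.130 -0.029 0 0 0 0.667
45.0: -0.144 -0.039 0 0 0 0.750
47.5: -0.151 -0.044 0 0 0 0.792
49.0: -0.155 -0.047 0 0 0 0.817
50.0: -0.157 -0.049 0 0 0 0.833
```

Emit:
arm_command(moves="-0.003 0 0 0 0 0.017 -1;-0.008 0.001 0 0 0 0.042 -1;-0.017 0.001 0 0 0 0.083 -1;-0.025 0.002 0 0 0 0.125 -1;-0.034 0.001 0 0 0 0.167 -1;-0.042 0.001 0 0 0 0.208 -1;-0.051 0 0 0 0 0.25 -1;-0.059 -0.001 0 0 0 0.292 -1;-0.068 -0.003 0 0 0 0.333 -1;-0.076 -0.005 0 0 0 0.375 -1;-0.084 -0.007 0 0 0 0.417 -1;-0.092 -0.01 0 0 0 0.458 -1;-0.1 -0.013 0 0 0 0.5 -1;-0.108 -0.017 0 0 0 0.542 -1;-0.116 -0.02 0 0 0 0.583 -1;-0.123 -0.024 0 0 0 0.625 -1;-0.13 -0.029 0 0 0 0.667 -1;-0.137 -0.034 0 0 0 0.708 -1;-0.144 -0.039 0 0 0 0.75 -1;-0.144 -0.039 0 0 0 0.75 -1")

```text
clock: 14.9
tcp_pos: [0.5863, -0.1347, 0.1098]
orientation: [-3.141, 0.0, 0.183]
force: [-0.7, 0.9, 0.5]
opening: 0.0
grasp_force: 0.0
```

```bash
python3 arc.py "[1,2.5]"; python3 - <<'E'
from m import *
P=[]
for n in("top","side","wrist"):
    C=cam(n); p,d=eyes.snapshot(n); np.savez(f"pics/d_{n}.npz",p=p,d=d,C=np.array([*C[0].ravel(),*C[1],*C[2:]]))
    P.append(cv2.resize(p if n=="wrist" else rect(C,p,.5505,-.0235,.0295),(390,290) if n=="wrist" else (400,400)))
cv2.imwrite("pics/d.png",np.hstack(P[:2])[:,:,::-1]); cv2.imwrite("pics/dw.png",P[2][:,:,::-1])
E
```

```text
t 14.9 pos [ 0.5863 -0.1347  0.1098] yaw 10.48 axis in tool [-0.015  -0.1159] hand if flush: -79.51611443927271 F [-0.7   0.95  0.5 ] j6 1.11
1.0: -0.003 0.000 0 0 0 0.017
2.5: -0.008 0.001 0 0 0 0.042
```

View pics/d.png

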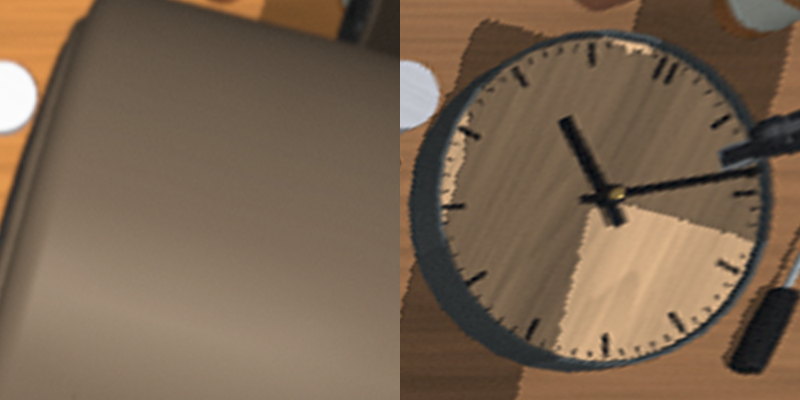

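The top view is blocked by the arm. The side view shows the hand's tip at (755,172), just short of the 2 bar at (745,193), with the clock apparently unmoved. I'll measure from the side view.

```bash
cat > ms.py <<'E'
from m import *
def measure(C,p,c0,guess,z=.043,rr=((.045,.07),(.07,.1),(.1,.13))):
    # centre by bars, iterated
    c=np.array(c0)
    for _ in range(3):
        x=analyse(p,C,c,guess,v=False); c=c+x[1:]
    # hand as a line: ang per radius band, relative to fitted centre
    A=[dark_dir(C,p,c,z,*r,guess,.2) for r in rr]
    print("centre",c.round(4),"12 at",np.degrees(x[0]).round(2),"hand dir",np.degrees(A).round(2),"minutes",(np.degrees(x[0]-np.array(A))%360/6).round(2))
E
python3 - <<'E'
from ms import *
C=cam("side")
print("start:"); p=np.load("pics/side.npz")["p"]; measure(C,p,[.549,-.0185],np.radians(127.7))
print("top start:"); measure(cam("top"),np.load("pics/top.npz")["p"],[.5505,-.0235],np.radians(127.7))
print("now:"); p=np.load("pics/d_side.npz")["p"]; measure(C,p,[.549,-.0185],np.radians(-80))
E
```

```text
start:
12 fit deg -27.36638767961795 centre shift [ 0.00140691 -0.00356638]
12 fit deg -27.35455069905435 centre shift [9.95542580e-05 1.18962589e-05]
12 fit deg -27.353675887328922 centre shift [-1.08248995e-06  1.84734380e-07]
centre [ 0.5505 -0.0221] 12 at -27.35 hand dir [127.39 127.36 127.29] minutes [34.21 34.21 34.23]
top start:
12 fit deg -27.2567409729078 centre shift [ 0.00026846 -0.00024717]
12 fit deg -27.254891579711057 centre shift [ 3.18255414e-06 -5.83597884e-06]
12 fit deg -27.254840947193465 centre shift [ 9.02908574e-10 -1.42611496e-08]
centre [ 0.5508 -0.0238] 12 at -27.25 hand dir [127.02 127.39 127.55] minutes [34.29 34.23 34.2 ]
now:
12 fit deg -27.37070064484895 centre shift [ 0.00132708 -0.00363611]
12 fit deg -27.36695248480879 centre shift [ 5.41243536e-05 -1.58995920e-05]
12 fit deg -27.3667367590705 centre shift [-3.83663243e-07  8.28471168e-07]
centre [ 0.5504 -0.0222] 12 at -27.37 hand dir [-80.22 -80.3  -80.21] minutes [8.81 8.82 8.81]
```

The side camera reads minute 8.81, with the clock's centre and 12 direction unchanged. I need 7.1° more, slowly.

Emit:
arm_command(moves="-0.003 0 0 0 0 0.017 -1;-0.008 0.001 0 0 0 0.042 -1;-0.013 0.001 0 0 0 0.065 -1;-0.018 0.001 0 0 0 0.09 -1;-0.021 0.001 0 0 0 0.105 -1;-0.024 0.0015 0 0 0 0.118 -1;-0.024 0.0015 0 0 0 0.118 -1;-0.024 0.0015 0 0 0 0.118 -1")

```text
clock: 15.85
tcp_pos: [0.5727, -0.1382, 0.1098]
orientation: [-3.142, 0.0, 0.061]
force: [-0.8, -0.1, -0.0]
opening: 0.002
grasp_force: 0.0
```

```bash
python3 arc.py "[.5,1]"; python3 - <<'E'
from ms import *
p,_=eyes.snapshot("side"); measure(cam("side"),p,[.5505,-.022],np.radians(-87))
E
```

```text
t 15.85 pos [ 0.5727 -0.1382  0.1098] yaw 3.48 axis in tool [-0.0152 -0.1158] hand if flush: -86.51939613031696 F [-0.84 -0.05 -0.01] j6 1.22
0.5: -0.002 0.000 0 0 0 0.008
1.0: -0.003 0.000 0 0 0 0.017
12 fit deg -27.356333725376977 centre shift [-6.72098554e-05 -1.40777400e-04]
12 fit deg -27.356813045633697 centre shift [ 2.83573452e-06 -3.11740656e-06]
12 fit deg -27.356844766888024 centre shift [ 7.61531566e-08 -1.28527983e-07]
centre [ 0.5504 -0.0221] 12 at -27.36 hand dir [-86.91 -87.13 -87.35] minutes [ 9.92  9.96 10.  ]
```

The hand reads about minute 9.98. I'll back straight off behind it, lift, and move clear.

Emit:
arm_command(moves="0.008 0 0 0 0 0 -1;0.02 0 0 0 0 0 -1;0.04 0 0 0 0 0 -1;0.04 0 0 0 0 0 -1;0.04 0 -0.06 0 0 0 -1;0.04 0 -0.14 0 0 0 -1;0.04 0 -0.22 0 0 0 -1;0.04 0 -0.3 0 0 0 -1;0.04 0.08 -0.33 0 0 0 -1;0.04 0.16 -0.33 0 0 0 -1;0.04 0.24 -0.33 0 0 0 -1;0 0.32 -0.33 0 0 0 -1;-0.05 0.4 -0.33 0 0 0 -1;-0.1 0.46 -0.33 0 0 0 -1;-0.15 0.52 -0.33 0 0 0 -1;-0.2 0.58 -0.33 0 0 0 -1;-0.2 0.58 -0.33 0 0 0 -1;-0.2 0.58 -0.33 0 0 0 -1")

```text
clock: 17.7
tcp_pos: [0.473, -0.4938, 0.3075]
orientation: [-3.141, 0.0, 0.058]
force: [0.5, -0.2, 1.0]
opening: 0.002
grasp_force: 0.0
```

```bash
python3 arc.py "[]"; python3 - <<'E'
from ms import *
I=[]
for n,c in(("side",[.5505,-.022]),("top",[.5508,-.0238])):
    p,_=eyes.snapshot(n); C=cam(n); measure(C,p,c,np.radians(-87)); I.append(p if n=="top" else cv2.resize(rect(C,p,.5505,-.022,.0295),(420,420)))
cv2.imwrite("pics/e.png",cv2.resize(np.hstack(I),(790,338))[:,:,::-1])
E
```

```text
t 17.7 pos [ 0.473  -0.4938  0.3075] yaw 3.33 axis in tool [ 0.1047 -0.465 ] hand if flush: -86.6682248199908 F [ 0.52 -0.15  0.97] j6 0.66
12 fit deg -27.344676310845703 centre shift [-1.51672178e-05 -1.34332220e-04]
12 fit deg -27.344934844663285 centre shift [ 2.05160154e-06 -1.95408534e-06]
12 fit deg -27.344919754904375 centre shift [2.23615968e-07 1.30634963e-07]
centre [ 0.5505 -0.0221] 12 at -27.34 hand dir [-86.95 -87.15 -87.49] minutes [ 9.93  9.97 10.02]
12 fit deg -27.266217705250728 centre shift [1.02182531e-05 1.43895748e-04]
12 fit deg -27.266168631388858 centre shift [2.55323889e-09 1.27531897e-07]
12 fit deg -27.266176152885883 centre shift [-3.58601583e-10  3.81082354e-09]
centre [ 0.5508 -0.0237] 12 at -27.27 hand dir [-87.07 -86.98 -87.13] minutes [9.97 9.95 9.98]
```

View pics/e.png

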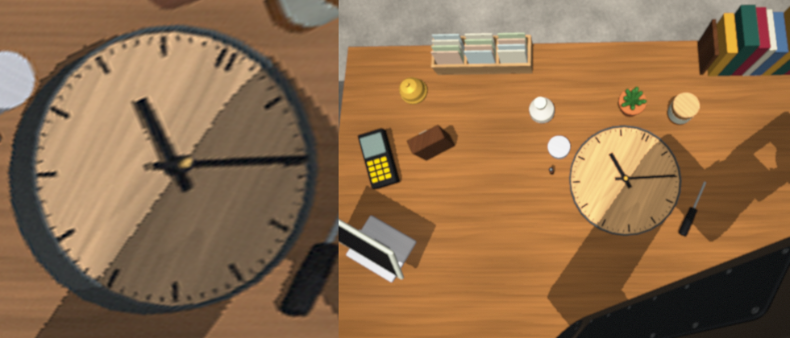

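Both views show the minute hand on the 2 bar, with its tip at (303,160) in the rectified crop. It reads 9.97 min, the hour hand is just past 10, the clock and bystanders haven't moved, and the arm is clear.

```bash
python3 -c "
from plant import job
print(job.job_done())"
```

```text
the job is handed in; nothing more can be done
None
```

The clock is set to ten past ten and handed in: the minute hand reads 9.97 min in both camera views, the clock and the things round it are where they were, and the arm touches nothing.

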